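# Load the printer dock in reverse order

## Robot

A 6-joint arm with a two-finger parallel gripper is mounted at the origin on the work surface. World frame = base frame: x ahead of the robot, y to its left, z up, the work surface at z = 0. Lengths are in m, angles in rad, forces in N, time in s.
With the tool pointing down it reaches from about 0.375 to 0.9 m from the base axis. Payload 3.1 kg.
Tool frame: the origin (TCP) lies on the centre line of the jaws, within the pads' length; the fingertips stand 8 mm ahead of it and the grasp point (between the pads) lies 11 mm behind it (robot.tip_extent is the distance from the TCP to the fingertips, in m); y points along the fingers, z is the direction in which the jaws open and shut, and the axes are right-handed (so a half turn about y gives the same grasp; the last joint's range is limited). The gripper opens to 87 mm and grips with 3 to 60 N. Pads are 19 mm wide; open, the fingers measure 117 mm over their backs; the gripper's body (75 mm by 190 mm) begins 51 mm behind the grasp point.
Start: joints at [-1.349, 0.527, 1.433, -0, 1.181, -0.178], TCP at [0.243, -0.576, 0.231] pointing down, gripper open.
Joint ranges: [-3.08, 3.08], [-0.75, 2.2], [0.22, 2.44], [-1.43, 4.57], [0, 2.65], [-2.85, 2.85]. Speed limits (rad/s): [2.79, 2.79, 3.14, 3.14, 3.14, 3.14].

## Interface

Orientations are given as a unit quaternion [x, y, z, w].
In Python, from rig import robot gives the robot as it stands.
- The arm moves only by the shell command python3 -m crank 'ROWS' [FORCE]. ROWS is JSON, a list that holds one entry, the list of rows, each a list of 7 numbers: the turn, a rotation vector about the tool's x, y, z in degrees, then the shift along the tool's x, y, z in m, then the opening in per cent of the stroke, from 0 (shut) to 100 (fully open). In form: [[[ax, ay, az, dx, dy, dz, gripper], ...]]. A call has exactly 5 rows; each row shifts and turns the commanded pose from where the row before left it, along the tool's axes as they then stand; what a row does not reach is not made up. A row lasts 1/8 s, in which the tool goes at most 62.5 mm and 10.7 degrees, less where a joint would pass 70% of its speed; a pose out of reach is approached as far as the arm can. A call with a gripper value outside its range is refused whole. The fingers move at their own pace and stop on an object; FORCE is the grip in N (left out, the last holds). Time passes only in rows, so rows that do not move let the fingers close, or fill a call up. It gives the time, the measured TCP pose, the force and the opening at its end, in the units of the state.
- robot.get_obs(): the state, without advancing time (a new reading comes with each control period).
- robot.camera(name): name is "side" or "top" or "wrist"; returns a dict with "img" (384x512x3 uint8, red, green, blue), "K" (3x3 intrinsics, pixels), "dist_coeffs" ([k1, k2, p1, p2, k3] as OpenCV has them; the pictures are not rectified), "R" (3x3) and "t" (3): a world point X has camera coordinates R X + t; the wrist camera has in their place "T_tool_cam" (4x4, takes a point from camera to tool coordinates, whose origin is the TCP and whose axes are the tool frame's). Camera axes: x right, y down, z forward; pixel columns grow to the right and rows downward; lengths in m; the calibration is good to about 2 mm. A picture is of the moment at which its call begins: read the wrist's pose just before it. There is no depth.
- robot.hand_in(): hands the job in, once; it reports no verdict.
Trained networks look in a picture, given as the dict that the camera call returned (one of the last four; its "shot" number tells which), for a name from the list of things; names that differ only in an ending like _2 or _b are one class to them, and where a whole thing is asked for, a point or a joint stands for the part that bears it (a point fixed in the world has none). Each returns a list of dicts, best first, with "conf" (0 to 1); they miss things now and then, are a little off and sometimes report something else, mostly with a low value. They report only what shows in the picture. A call takes as long as a camera call.
- robot.spot_in(picture, thing): "at" ([row, column] in pixels, amid what is visible of it).
The state is a dict: "time": time; "q": joint angles; "joint_velocities": joint speeds; "joint_torque": joint torques, N m; "position": TCP position; "tool_rot": TCP orientation; "ft_force": force on the tool from outside, world axes, zero at the start; "moment": the same for the moment, N m; "grip_width": finger opening in m.
Only numpy, scipy, OpenCV 4.12 (cv2) and the standard library are available. Lean on these libraries where they do the work, as an engineer would, in place of code of your own. Each camera call takes 0.05 s, during which the arm holds its last target.

## Task

Move the four tool heads from the coloured seats of the parking rack into the four pockets of the black printer dock, one in each, in the reverse of the order in which they were parked: seen from the robot, the head that was parked leftmost must end up rightmost in the dock, the second from the left second from the right, and so on. Never tip a head over; leave all four standing upright on the pocket floors, released and still.

Things in the scene. Friction and masses are not known exactly. Their poses are not given: they have to be found in the camera images.
- head_blue: Loose print tool head, 0.08 to 0.17 kg, 92 mm tall. Origin: centre of its underside, z up. Round brass foot 30 mm across, 12 mm high; finned neck 28 mm across up to z = 48; blue grip block 28 x 28 mm (sides along x and y) at z = 48 to 84, to be gripped; black plug 18 x 12 mm at z = 84 to 92. Starts upright in the seat of its colour, up to 3 mm off centre, turned up to 0.3 rad.
- head_yellow: Loose print tool head, 0.08 to 0.17 kg, 92 mm tall. Origin: centre of its underside, z up. Round brass foot 30 mm across, 12 mm high; finned neck 28 mm across up to z = 48; yellow grip block 28 x 28 mm (sides along x and y) at z = 48 to 84, to be gripped; black plug 18 x 12 mm at z = 84 to 92. Starts upright in the seat of its colour, up to 3 mm off centre, turned up to 0.3 rad.
- head_red: Loose print tool head, 0.08 to 0.17 kg, 92 mm tall. Origin: centre of its underside, z up. Round brass foot 30 mm across, 12 mm high; finned neck 28 mm across up to z = 48; red grip block 28 x 28 mm (sides along x and y) at z = 48 to 84, to be gripped; black plug 18 x 12 mm at z = 84 to 92. Starts upright in the seat of its colour, up to 3 mm off centre, turned up to 0.3 rad.
- head_green: Loose print tool head, 0.08 to 0.17 kg, 92 mm tall. Origin: centre of its underside, z up. Round brass foot 30 mm across, 12 mm high; finned neck 28 mm across up to z = 48; green grip block 28 x 28 mm (sides along x and y) at z = 48 to 84, to be gripped; black plug 18 x 12 mm at z = 84 to 92. Starts upright in the seat of its colour, up to 3 mm off centre, turned up to 0.3 rad.
- seat_blue: Blue parking seat, fixed on the parking rack: a 60 x 60 mm square cup, 16 mm high, with a 46 x 46 mm opening and a 4 mm floor. Origin: centre of its underside, 12 mm above the table; x, y as the rack's. The four seats stand in a row, in any order of colours.
- seat_yellow: Yellow parking seat, fixed on the parking rack: a 60 x 60 mm square cup, 16 mm high, with a 46 x 46 mm opening and a 4 mm floor. Origin: centre of its underside, 12 mm above the table; x, y as the rack's. The four seats stand in a row, in any order of colours.
- seat_red: Red parking seat, fixed on the parking rack: a 60 x 60 mm square cup, 16 mm high, with a 46 x 46 mm opening and a 4 mm floor. Origin: centre of its underside, 12 mm above the table; x, y as the rack's. The four seats stand in a row, in any order of colours.
- seat_green: Green parking seat, fixed on the parking rack: a 60 x 60 mm square cup, 16 mm high, with a 46 x 46 mm opening and a 4 mm floor. Origin: centre of its underside, 12 mm above the table; x, y as the rack's. The four seats stand in a row, in any order of colours.
- parking_rack: Fixed plywood board 64 x 276 x 12 mm with the four coloured seats in a row along its y, centres at y = +99, +33, -33, -99 mm, x = 0. Origin: centre of its underside, on the table; x points away from the robot, y to the robot's left, within 0.15 rad. It may be the nearer or the farther of the two rows.
- dock: Fixed black dock, bare aluminium pocket floors, 64 x 282 mm, 28 mm high. Four equal 46 x 46 mm pockets in a row along its y, centres at y = +99, +33, -33, -99 mm, x = 0; floors 16 mm, wall tops 28 mm above the table. Origin: centre of its underside, on the table; x points away from the robot, y to the robot's left, within 0.15 rad. Empty at the start.

How it is judged:
At the end, for the whole second after the job is handed in: Each head stands in the dock pocket that mirrors its own-coloured seat's place in the parking row (leftmost to rightmost, and so on), within 11 mm of the pocket centre along and across the dock, underside within 6 mm of the pocket floor, within 0.1 rad of upright, and still (((y of seat_blue in the frame of parking_rack between 0.089 and 0.109 m and y of head_blue in the frame of dock between -0.11 and -0.088 m) or (y of seat_blue in the frame of parking_rack between 0.023 and 0.043 m and y of head_blue in the frame of dock between -0.044 and -0.022 m) or (y of seat_blue in the frame of parking_rack between -0.043 and -0.023 m and y of head_blue in the frame of dock between 0.022 and 0.044 m) or (y of seat_blue in the frame of parking_rack between -0.109 and -0.089 m and y of head_blue in the frame of dock between 0.088 and 0.11 m)) and x of head_blue in the frame of dock between -0.011 and 0.011 m and z of head_blue in the frame of dock between 0.01 and 0.022 m and angle between each of head_blue, head_yellow, head_red, head_green's own z axis and vertical below 0.1 rad and linear speed of each of head_blue, head_yellow, head_red, head_green below 0.02 m/s and angular speed of each of head_blue, head_yellow, head_red, head_green below 0.2 rad/s and ((y of seat_yellow in the frame of parking_rack between 0.089 and 0.109 m and y of head_yellow in the frame of dock between -0.11 and -0.088 m) or (y of seat_yellow in the frame of parking_rack between 0.023 and 0.043 m and y of head_yellow in the frame of dock between -0.044 and -0.022 m) or (y of seat_yellow in the frame of parking_rack between -0.043 and -0.023 m and y of head_yellow in the frame of dock between 0.022 and 0.044 m) or (y of seat_yellow in the frame of parking_rack between -0.109 and -0.089 m and y of head_yellow in the frame of dock between 0.088 and 0.11 m)) and x of head_yellow in the frame of dock between -0.011 and 0.011 m and z of head_yellow in the frame of dock between 0.01 and 0.022 m and ((y of seat_red in the frame of parking_rack between 0.089 and 0.109 m and y of head_red in the frame of dock between -0.11 and -0.088 m) or (y of seat_red in the frame of parking_rack between 0.023 and 0.043 m and y of head_red in the frame of dock between -0.044 and -0.022 m) or (y of seat_red in the frame of parking_rack between -0.043 and -0.023 m and y of head_red in the frame of dock between 0.022 and 0.044 m) or (y of seat_red in the frame of parking_rack between -0.109 and -0.089 m and y of head_red in the frame of dock between 0.088 and 0.11 m)) and x of head_red in the frame of dock between -0.011 and 0.011 m and z of head_red in the frame of dock between 0.01 and 0.022 m and ((y of seat_green in the frame of parking_rack between 0.089 and 0.109 m and y of head_green in the frame of dock between -0.11 and -0.088 m) or (y of seat_green in the frame of parking_rack between 0.023 and 0.043 m and y of head_green in the frame of dock between -0.044 and -0.022 m) or (y of seat_green in the frame of parking_rack between -0.043 and -0.023 m and y of head_green in the frame of dock between 0.022 and 0.044 m) or (y of seat_green in the frame of parking_rack between -0.109 and -0.089 m and y of head_green in the frame of dock between 0.088 and 0.11 m)) and x of head_green in the frame of dock between -0.011 and 0.011 m and z of head_green in the frame of dock between 0.01 and 0.022 m); the robot touches nothing.
It fails at once if a tool head is tipped over (more than 0.7 rad from upright) (angle between any of head_blue, head_yellow, head_red, head_green's own z axis and vertical above 0.7 rad).
It also fails if it takes over 83 s, if anything falls off the work surface, if the arm or the gripper's body presses on something with over 40 N, if the wrist force passes 120 N, or if a joint passes its speed limit or range.

## Working session

There is one attempt and no reset: what is moved stays moved. The work goes in short steps, Python scripts to look and compute and a shell command to move; the robot and the scene stay as the last step left them, time stands still between calls to the robot, and variables do not carry over. Pictures are saved under pics/ and viewed, and the job is handed in when it is done.

```bash
ls; mkdir -p pics; python3 - <<'E'
from rig import robot
import cv2,numpy as np
o=robot.get_obs();print(o)
for n in ("top","side"):
    c=robot.camera(n);cv2.imwrite(f"pics/{n}0.png",c["img"][:,:,::-1])
    print(n,c["K"],c["dist_coeffs"],c["R"],c["t"])
    for th in ["head_blue","head_yellow","head_red","head_green","seat_blue","seat_yellow","seat_red","seat_green","parking_rack","dock"]:
        print(th,[(np.round(d["at"],1).tolist(),round(d["conf"],2)) for d in robot.spot_in(c,th)[:2]])
E
```

```text
pics
{'time': 0.0, 'q': array([-1.34952034e+00,  5.28492621e-01,  1.43390773e+00,  1.06235987e-06,
        1.18139651e+00, -1.78523245e-01]), 'joint_velocities': array([ 0.00041515,  0.0008895 , -0.00146621,  0.00231481, -0.00111489,
       -0.00011628]), 'joint_torque': array([-1.52568089e-03, -4.40053153e+01, -1.76590097e+01,  6.32384210e-02,
        5.82497742e-02, -1.57181080e-04]), 'position': array([ 0.24312415, -0.57499141,  0.22955364]), 'tool_rot': array([-0.14042695,  0.69380456, -0.69224629,  0.14039433]), 'ft_force': array([-0.14790957, -0.23829389,  0.72765693]), 'moment': array([ 0.04793338, -0.02765491,  0.02531726]), 'grip_width': 0.08687159335488254}
top [[467.88890957   0.         251.01716792]
 [  0.         467.88890957 193.42315731]
 [  0.           0.           1.        ]] [-0.15686423  0.          0.          0.          0.        ] [[ 0.02139504 -0.99974616  0.00706195]
 [-0.99457882 -0.02200235 -0.10163103]
 [ 0.10176061 -0.00484927 -0.9947971 ]] [-0.01646787  0.53389134  0.8185255 ]
head_blue [([224.5, 147.8], 0.61)]
head_yellow [([224.0, 226.9], 0.78), ([1
[... 398 characters left out ...]
  0.         443.61723273 187.60830597]
 [  0.           0.           1.        ]] [-0.08285122  0.          0.          0.          0.        ] [[ 0.87533045 -0.48323595 -0.01672158]
 [-0.32776448 -0.56757568 -0.75526704]
 [ 0.35548142  0.66658898 -0.65520386]] [-0.48705074  0.20290559  0.58923566]
head_blue [([127.6, 175.0], 0.76)]
head_yellow [([170.7, 200.6], 0.86)]
head_red [([195.3, 217.4], 0.82)]
head_green [([146.2, 185.2], 0.81)]
seat_blue [([175.3, 179.6], 0.73), ([157.0, 168.7], 0.49)]
seat_yellow [([196.4, 190.0], 0.74)]
seat_red [([224.8, 217.0], 0.84), ([153.4, 168.2], 0.17)]
seat_green [([175.4, 178.8], 0.51)]
parking_rack [([238.4, 218.5], 0.93)]
dock [([210.9, 325.4], 0.63)]
```

View pics/top0.png

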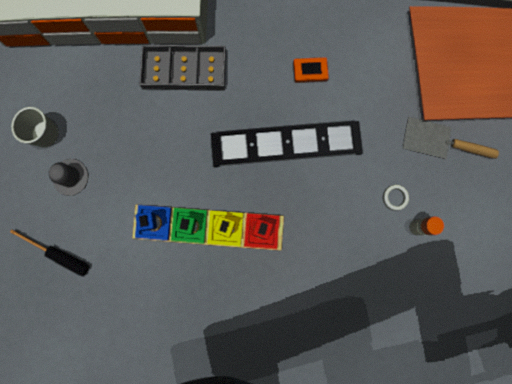

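View pics/side0.png

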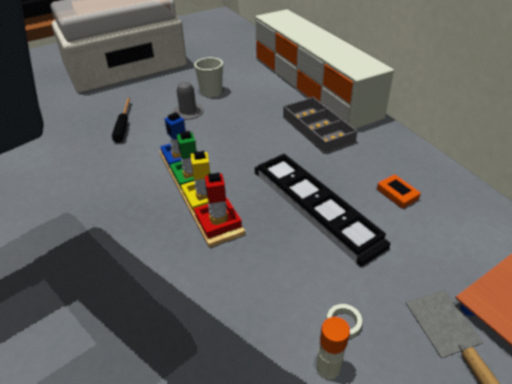

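```bash
cat > h.py <<'E'
import cv2,numpy as np
from scipy.spatial.transform import Rotation as Ro
def ray(c,px): # px (n,2) as col,row -> world origin, dirs
    p=cv2.undistortPoints(np.array(px,float).reshape(-1,1,2),c["K"],np.array(c["dist_coeffs"])).reshape(-1,2)
    d=np.c_[p,np.ones(len(p))]@c["R"]; o=-c["R"].T@c["t"]
    return o,d
def onplane(c,px,z):
    o,d=ray(c,px); return o+d*((z-o[2])/d[:,2])[:,None]
def proj(c,X):
    return cv2.projectPoints(np.array(X,float).reshape(-1,1,3),cv2.Rodrigues(c["R"])[0],c["t"],c["K"],np.array(c["dist_coeffs"]))[0].reshape(-1,2)
def plan(o,xy,z,ang):
    """tool to position with jaw axis at world angle ang (mod pi), pointing down; prints turn/shift"""
    R=Ro.from_quat(o["tool_rot"]).as_matrix()
    best=None
    for a in (ang,ang+np.pi):
        zc=np.array([np.cos(a),np.sin(a),0]); yc=np.array([0,0,-1.]); xc=np.cross(yc,zc)
        T=np.c_[xc,yc,zc]; rv=np.degrees(Ro.from_matrix(R.T@T).as_rotvec())
        if best is None or np.linalg.norm(rv)<np.linalg.norm(best[0]): best=(rv,T)
    rv,T=best; d=np.array([*xy,z])-o["position"]
    print("turn",rv.round(1),"shift cur tool",(R.T@d).round(4),"after turn",(T.T@d).round(4),"world",d.round(4))
E
python3 - <<'E'
from rig import robot
from h import *
o=robot.get_obs();R=Ro.from_quat(o["tool_rot"]).as_matrix();print(R.round(3))
for n,b in(("top",(100,105,410,275)),("side",(140,100,400,260))):
    c=robot.camera(n);np.save(f"{n}.npy",c,allow_pickle=True)
    img=c["img"].astype(int)
    m=((img.min(2)>170)).astype(np.uint8)
    k,l,s,ce=cv2.connectedComponentsWithStats(m)
    sel=[i for i in range(1,k) if 60<s[i,4]<1500 and b[0]<ce[i,0]<b[2] and b[1]<ce[i,1]<b[3]]
    for i in sel: print(n,s[i],ce[i].round(1),onplane(c,[ce[i]],0.016)[0].round(4))
    x0,y0,x1,y1=b
    if n=="top": x0,y0,x1,y1=120,195,300,260
    z=cv2.resize(c["img"][y0:y1,x0:x1,::-1],None,fx=780/(x1-x0) if n=="top" else 3,fy=780/(x1-x0) if n=="top" else 3,interpolation=cv2.INTER_CUBIC);cv2.imwrite(f"pics/{n}1.png",z)
E
```

```text
[[-0.921 -0.     0.389]
 [-0.389  0.    -0.921]
 [-0.    -1.    -0.   ]]
top [328 127  24  23 330] [339.1 137.9] [ 0.6433 -0.1675  0.016 ]
top [293 130  24  23 463] [304.4 140.7] [ 0.6362 -0.1022  0.016 ]
top [257 133  25  23 483] [269.  143.8] [ 0.6286 -0.0363  0.016 ]
top [222 135  24  24 501] [233.8 146.5] [0.622  0.0288 0.016 ]
top [385 186  23  23 112] [396.1 196.8] [ 0.5349 -0.2753  0.016 ]
side [270 163  23  14 196] [280.9 169.4] [0.6253 0.0348 0.016 ]
side [292 180  25  17 239] [304.  188.4] [ 0.6327 -0.0316  0.016 ]
side [316 201  28  19 290] [329.5 209.6] [ 0.6398 -0.0982  0.016 ]
side [344 223  29  22 358] [357.9 233.2] [ 0.6471 -0.1648  0.016 ]
```

View pics/top1.png

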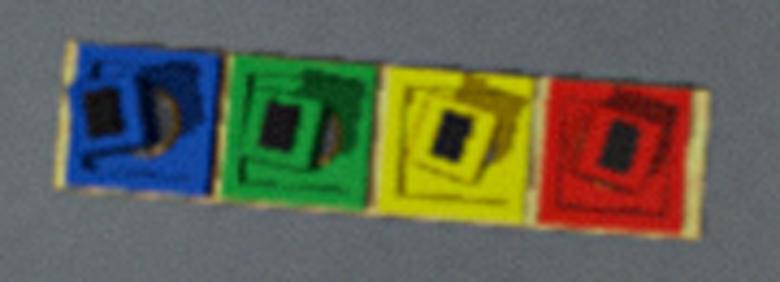

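View pics/side1.png

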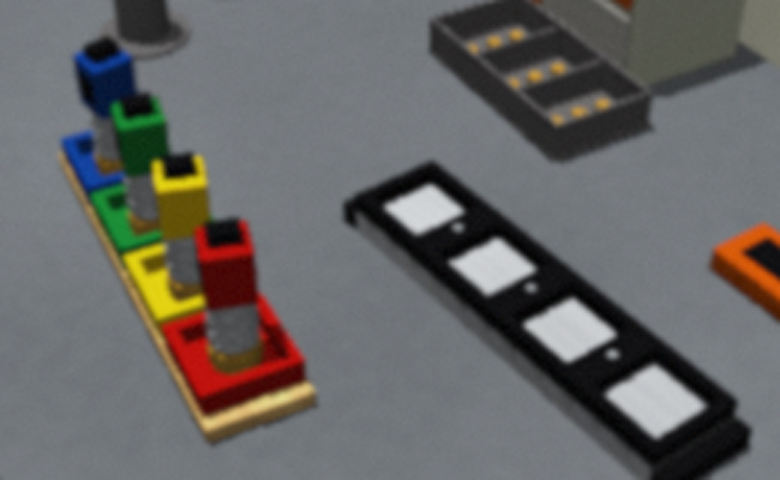

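```bash
python3 - <<'E'
from h import *
C={n:np.load(f"{n}.npy",allow_pickle=True).item() for n in("top","side")}
fl={"top":[(233.8,146.5),(269,143.8),(304.4,140.7),(339.1,137.9)],"side":[(280.9,169.4),(304,188.4),(329.5,209.6),(357.9,233.2)]}
for n in fl:
    c=C[n];cam=-c["R"].T@c["t"];P=onplane(c,fl[n],.016)
    P=P-(P-cam)*(0.012/(cam[2]-.016))/2*np.array([1,1,0])
    print(n,cam.round(3),P[:,:2].round(4).tolist())
    # fit
    y=np.array([.099,.033,-.033,-.099]);s=[np.polyfit(y,P[:,i],1) for i in(0,1)]
    print("  fit centre",s[0][1].round(4),s[1][1].round(4),"slope",s[0][0].round(4),s[1][0].round(4))
# plugs
rng={"top":[(135,208,160,235),(172,213,200,238),(212,213,240,240),(250,215,280,245)],"side":[(162,108,190,125),(175,128,200,143),(188,148,212,163),(203,170,226,187)]}
for n in rng:
    c=C[n];cam=-c["R"].T@c["t"]
    for i,(x0,y0,x1,y1) in enumerate(rng[n]):
        g=c["img"][y0:y1,x0:x1].max(2)
        m=(g<65).astype(np.uint8)
        k,l,s,ce=cv2.connectedComponentsWithStats(m)
        o=sorted(range(1,k),key=lambda j:-s[j,4])[:3]
        for j in o:
            if s[j,4]<12: continue
            ce2=ce[j]+[x0,y0]
            yy,xx=np.nonzero(l==j)
            W=onplane(c,np.c_[xx+x0,yy+y0],.108)[:,:2]
            r=cv2.minAreaRect((W*1000).astype(np.float32))
            print(n,i,s[j,4],ce2.round(1),W.mean(0).round(4),np.round(r[1],1),round(r[2],1))
E
python3 - <<'E'
import cv2
a=cv2.imread("pics/top0.png")[200:250,128:210];cv2.imwrite("pics/top2.png",cv2.resize(a,None,fx=9,fy=9,interpolation=cv2.INTER_CUBIC))
a=cv2.imread("pics/top0.png")[205:255,205:287];cv2.imwrite("pics/top3.png",cv2.resize(a,None,fx=9,fy=9,interpolation=cv2.INTER_CUBIC))
E
```

```text
top [ 0.448 -0.001  0.869] [[0.6208, 0.0287], [0.6273, -0.036], [0.6348, -0.1015], [0.642, -0.1663]]
  fit centre 0.6312 -0.0688 slope -0.1079 0.9855
side [ 0.283 -0.513  0.531] [[0.6213, 0.0284], [0.6286, -0.0372], [0.6357, -0.103], [0.6429, -0.1688]]
  fit centre 0.6321 -0.0702 slope -0.1091 0.9959
top 0 93 [155.  220.5] [0.4779 0.1515] [15.7 28.5] 82.1
top 0 76 [143.4 220.4] [0.4776 0.1706] [16.4 11.6] 2.4
top 1 80 [184.2 223.7] [0.474  0.1033] [12.2 16.9] 80.2
top 1 57 [195.1 225.1] [0.4721 0.0854] [ 9.8 24.8] 79.2
top 2 61 [223.8 226. ] [0.4718 0.0386] [ 9.8 15.4] 73.0
top 3 63 [262.5 228.4] [ 0.4693 -0.0244] [ 9.8 16.9] 72.7
side 0 61 [173.5 116.1] [0.4765 0.1668] [21.3 19.2] 17.6
side 0 59 [184.9 110.5] [0.5016 0.1742] [24.  16.7] 67.9
side 0 16 [180.4 123.3] [0.4786 0.1375] [ 6.5 12.5] 59.2
side 1 131 [181.9 133.1] [0.4694 0.1071] [34.5 25.5] 69.3
side 2 113 [195.5 153.2] [0.4672 0.0417] [30.1 25.5] 68.0
side 3 83 [213.9 177. ] [ 0.4677 -0.0282] [18.1 15.6] 73.0
```

View pics/top2.png

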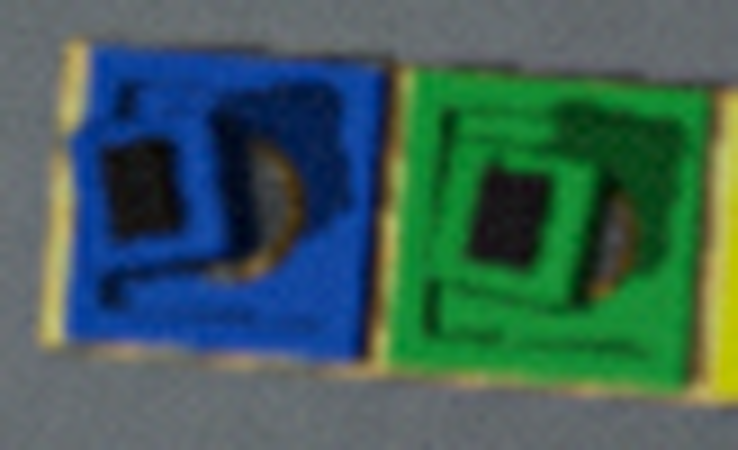

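View pics/top3.png

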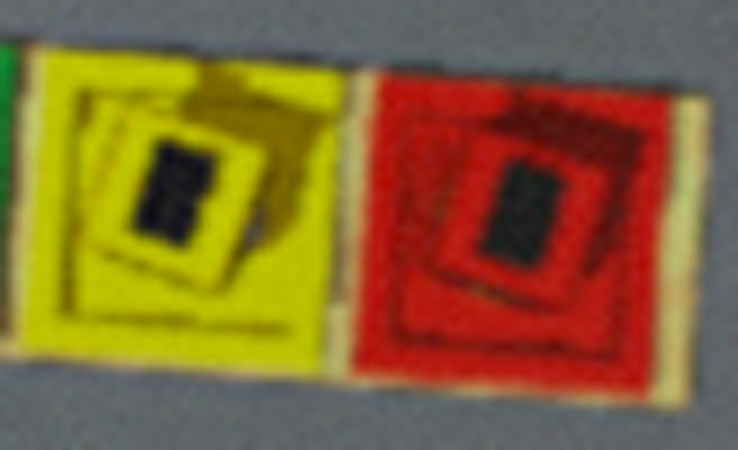

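```bash
cat > p.py <<'E'
import sys
from rig import robot
from h import *
x,y,z,a=map(float,sys.argv[1:5]);o=robot.get_obs()
print(round(o["time"],2),o["position"].round(4),"grip",round(o["grip_width"],4),"F",o["ft_force"].round(1),"q",o["q"].round(2)); plan(o,(x,y),z,np.radians(a))
E
python3 p.py 0.469 -0.026 0.190 -15
```

```text
1.2 [ 0.2433 -0.5757  0.2305] grip 0.087 F [ 0.5  0.7 -0.2] q [-1.35  0.53  1.43  0.    1.18 -0.18]
turn [ -0.  -52.1  -0. ] shift cur tool [-0.4219  0.0405 -0.4185] after turn [-0.5894  0.0405  0.0757] world [ 0.2257  0.5497 -0.0405]
```

```bash
python3 -m crank '[[[0,-10.4,0,0,0.008,0,100],[0,-10.4,0,0,0.008,0,100],[0,-10.4,0,0,0.008,0,100],[0,-10.4,0,0,0.008,0,100],[0,-10.5,0,0,0.008,0,100]]]' 15; python3 p.py 0.469 -0.026 0.190 -15
```

```text
time: 1.82
position: [0.2433, -0.5757, 0.1903]
tool_rot: [0.432, -0.56, 0.56, -0.432]
ft_force: [0.1, -0.1, -1.0]
grip_width: 0.0874
1.82 [ 0.2433 -0.5757  0.1903] grip 0.0874 F [ 0.1 -0.1 -1. ] q [-1.35  0.57  1.47  0.    1.1  -1.09]
turn [-0.   0.3  0. ] shift cur tool [-5.89e-01  3.00e-04  7.93e-02] after turn [-5.894e-01  3.000e-04  7.580e-02] world [ 2.257e-01  5.497e-01 -3.000e-04]
```

```bash
python3 -m crank '[[[0,0,0,-0.059,0,0.0078,100],[0,0,0,-0.059,0,0.0078,100],[0,0,0,-0.059,0,0.0078,100],[0,0,0,-0.059,0,0.0078,100],[0,0,0,-0.059,0,0.0078,100]]]';python3 -m crank '[[[0,0,0,-0.059,0,0.0078,100],[0,0,0,-0.059,0,0.0078,100],[0,0,0,-0.059,0,0.0078,100],[0,0,0,-0.059,0,0.0078,100],[0,0,0,-0.058,0,0.0078,100]]]'; python3 p.py 0.469 -0.026 0.190 -15
```

```text
time: 2.45
position: [0.358, -0.2994, 0.1908]
tool_rot: [0.43, -0.561, 0.562, -0.43]
ft_force: [1.2, -0.1, 0.4]
grip_width: 0.0871
time: 3.08
position: [0.472, -0.0252, 0.1909]
tool_rot: [0.43, -0.561, 0.561, -0.431]
ft_force: [0.7, -0.2, 0.6]
grip_width: 0.087
3.08 [ 0.472  -0.0252  0.1909] grip 0.087 F [ 0.7 -0.2  0.6] q [-0.29  0.38  1.85 -0.    0.91 -0.03]
turn [-0.1  0.   0. ] shift cur tool [ 0.0016  0.0009 -0.0026] after turn [ 0.0016  0.0009 -0.0026] world [-0.003  -0.0008 -0.0009]
```

```bash
python3 - <<'E'
from rig import robot
from h import *
o=robot.get_obs();c=robot.camera("wrist")
cv2.imwrite("pics/w1.png",c["img"][:,:,::-1])
T=np.eye(4);T[:3,:3]=Ro.from_quat(o["tool_rot"]).as_matrix();T[:3,3]=o["position"]
M=T@c["T_tool_cam"];print(M.round(3));Mi=np.linalg.inv(M);c["R"]=Mi[:3,:3];c["t"]=Mi[:3,3]
np.save("w1.npy",c,allow_pickle=True)
for n,X in dict(r=(.469,-.026,.108),y=(.47,.039,.108),g=(.473,.104,.108)).items(): print(n,proj(c,[X]).round(0))
for h in("red","yellow"): print(robot.spot_in(c,"head_"+h)[:2])
E
```

```text
[[ 0.966 -0.25  -0.064  0.489]
 [-0.258 -0.935 -0.241  0.039]
 [ 0.001  0.249 -0.968  0.344]
 [ 0.     0.     0.     1.   ]]
r [[250. 205.]]
y [[231. 132.]]
g [[212.  49.]]
[{'at': [198.1, 251.3], 'conf': 0.93}]
[{'at': [133.8, 234.9], 'conf': 0.67}]
```

View pics/w1.png

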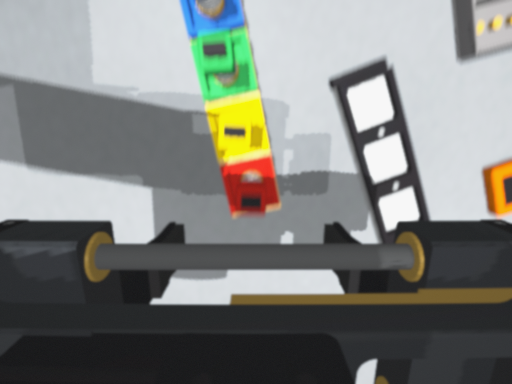

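```bash
python3 -m crank '[[[0,0,0,0.0005,0.045,-0.001,100],[0,0,0,0,0.045,0,100],[0,0,0,0,0.028,0,100],[0,0,0,0,0,0,20],[0,0,0,0,0,0,0]]]' 20; python3 -m crank '[[[0,0,0,0,0,0,0],[0,0,0,0,0,0,0],[0,0,0,0,0,0,0],[0,0,0,0,0,0,0],[0,0,0,0,0,0,0]]]'; python3 p.py 0.621 0.0286 0.074 -15
```

```text
time: 3.85
position: [0.4704, -0.0281, 0.0733]
tool_rot: [0.43, -0.561, 0.562, -0.43]
ft_force: [-0.5, 0.6, 0.1]
grip_width: 0.0742
time: 4.47
position: [0.4698, -0.027, 0.0726]
tool_rot: [-0.431, 0.561, -0.561, 0.431]
ft_force: [-0.8, 0.4, -0.3]
grip_width: 0.028
4.47 [ 0.4698 -0.027   0.0726] grip 0.028 F [-0.8  0.4 -0.3] q [-0.3   0.6   1.95 -0.    0.59 -0.03]
turn [0. 0. 0.] shift cur tool [-0.0928 -0.0014  0.1317] after turn [-0.0928 -0.0014  0.1316] world [0.1512 0.0556 0.0014]
```

```bash
python3 -m crank '[[[0,0,0,0,-0.02,0,0],[0,0,0,0,-0.04,0,0],[0,0,0,0,-0.04,0,0],[0,0,0,-0.02,-0.02,0.03,0],[0,0,0,-0.025,0,0.035,0]]]'; python3 -m crank '[[[0,0,0,-0.025,0,0.035,0],[0,0,0,-0.0228,0,0.0317,0],[0,0,0,0,0,0,0],[0,0,0,0,0.03,0,0],[0,0,0,0,0.04,0,0]]]'; python3 p.py 0.621 0.0286 0.074 -15
```

```text
time: 5.1
position: [0.5457, -0.0006, 0.1946]
tool_rot: [0.429, -0.56, 0.562, -0.431]
ft_force: [0.7, -0.6, -1.7]
grip_width: 0.0277
time: 5.72
position: [0.6206, 0.0283, 0.1224]
tool_rot: [0.43, -0.561, 0.561, -0.431]
ft_force: [0.5, -0.6, -1.2]
grip_width: 0.0279
5.72 [0.6206 0.0283 0.1224] grip 0.0279 F [ 0.5 -0.6 -1.2] q [-0.13  0.66  1.54 -0.    0.95  0.13]
turn [-0.1  0.   0. ] shift cur tool [-0.0004  0.0484  0.0002] after turn [-0.0004  0.0484  0.0003] world [ 0.0004  0.0003 -0.0484]
```

```bash
python3 -m crank '[[[0,0,0,0,0.02,0,0],[0,0,0,0,0,0,0],[0,0,0,0,0,0,0],[0,0,0,0,0,0,0],[0,0,0,0,0,0,0]]]'; python3 - <<'E'
from rig import robot
import cv2
for n in("side",):
    c=robot.camera(n);cv2.imwrite(f"pics/{n}3.png",cv2.resize(c["img"][100:280,180:420,::-1],None,fx=3,fy=3,interpolation=cv2.INTER_CUBIC))
E
```

```text
time: 6.35
position: [0.6217, 0.0283, 0.1037]
tool_rot: [0.43, -0.56, 0.561, -0.431]
ft_force: [-0.4, 0.3, -1.1]
grip_width: 0.0283
```

View pics/side3.png

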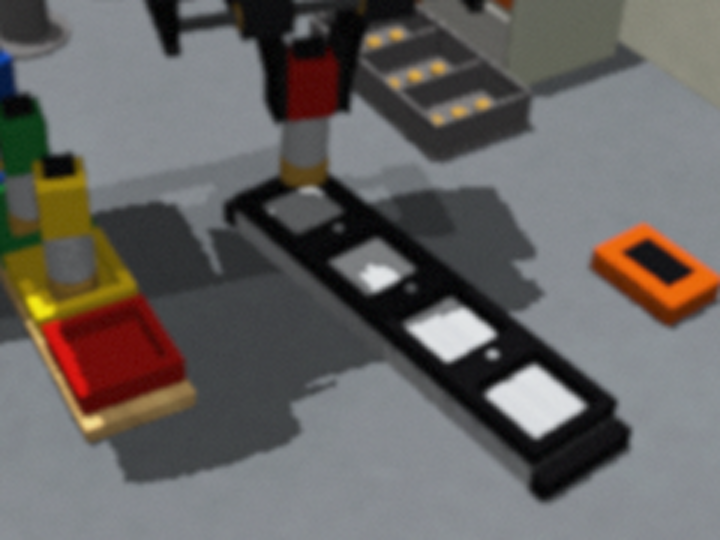

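```bash
python3 -m crank '[[[0,0,0,0,0.015,0,0],[0,0,0,0,0.01,0,0],[0,0,0,0,0.0045,0,0],[0,0,0,0,0,0,0],[0,0,0,0,0,0,0]]]'; python3 p.py 0.621 0.0286 0.0735 -15
```

```text
time: 7.02
position: [0.6212, 0.0284, 0.0727]
tool_rot: [0.43, -0.561, 0.561, -0.43]
ft_force: [-0.7, -0.1, -1.4]
grip_width: 0.0278
7.03 [0.6212 0.0284 0.0727] grip 0.0278 F [-0.7 -0.1 -1.4] q [-0.13  0.73  1.56  0.    0.86  0.13]
turn [-0.  0. -0.] shift cur tool [-0.0001 -0.0008 -0.0003] after turn [-0.0001 -0.0008 -0.0003] world [-0.0002  0.0002  0.0008]
```

```bash
python3 -m crank '[[[0,0,0,0,0.001,0,0],[0,0,0,0,0,0,60],[0,0,0,0,0,0,100],[0,0,0,0,0,0,100],[0,0,0,0,0,0,100]]]'; python3 -m crank '[[[0,0,0,0,-0.03,0,100],[0,0,0,0,-0.05,0,100],[0,0,0,0,-0.045,0,100],[0,0,0,0,0,0,100],[0,0,0,0,0,0,100]]]'; python3 p.py 0.4710 0.039 0.190 -17
python3 - <<'E'
from rig import robot
import cv2
for n in("side",):
    c=robot.camera(n);cv2.imwrite(f"pics/{n}4.png",cv2.resize(c["img"][100:280,180:420,::-1],None,fx=3,fy=3,interpolation=cv2.INTER_CUBIC))
E
```

```text
time: 7.65
position: [0.6212, 0.0284, 0.0721]
tool_rot: [0.43, -0.561, 0.561, -0.431]
ft_force: [-0.0, 0.4, -0.7]
grip_width: 0.0604
time: 8.28
position: [0.6205, 0.0285, 0.1967]
tool_rot: [-0.431, 0.561, -0.561, 0.43]
ft_force: [-0.9, 0.4, -0.7]
grip_width: 0.0866
8.28 [0.6205 0.0285 0.1967] grip 0.0866 F [-0.9  0.4 -0.7] q [-0.13  0.56  1.48 -0.    1.11  0.13]
turn [0.1 2.  0. ] shift cur tool [ 0.0285  0.0068 -0.1471] after turn [ 0.0337  0.0067 -0.146 ] world [-0.1495  0.0105 -0.0067]
```

View pics/side4.png

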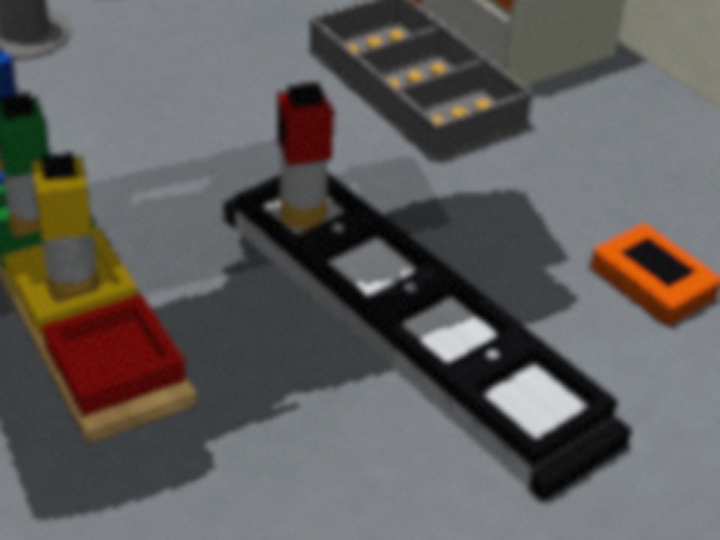

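Red stands upright in the left pocket, its foot roughly centred at (303,213). Next is yellow.

```bash
python3 -m crank '[[[0,2,0,0,0.001,0,100],[0,0,0,0.009,0.002,-0.037,100],[0,0,0,0.009,0.002,-0.037,100],[0,0,0,0.008,0.0017,-0.037,100],[0,0,0,0.0077,0,-0.035,100]]]'; python3 -m crank '[[[0,0,0,0,0.03,0,100],[0,0,0,0,0.045,0,100],[0,0,0,0,0.03,0,100],[0,0,0,0,0.011,0,100],[0,0,0,0,0,0,100]]]';python3 p.py 0.471 0.039 0.073 -17
```

```text
time: 8.95
position: [0.4696, 0.0391, 0.1892]
tool_rot: [-0.421, 0.569, -0.568, 0.42]
ft_force: [0.9, -1.1, -0.3]
grip_width: 0.0872
time: 9.57
position: [0.4713, 0.0389, 0.0736]
tool_rot: [-0.421, 0.569, -0.568, 0.42]
ft_force: [-0.1, 0.1, 0.5]
grip_width: 0.0872
9.57 [0.4713 0.0389 0.0736] grip 0.0872 F [-0.1  0.1  0.5] q [-0.15  0.6   1.94 -0.    0.6   0.14]
turn [ 0.1 -0.   0. ] shift cur tool [-0.      0.0006 -0.0003] after turn [-0.      0.0006 -0.0003] world [-0.0003  0.0001 -0.0006]
```

```bash
python3 -m crank '[[[0,0,0,0,0,0,40],[0,0,0,0,0,0,0],[0,0,0,0,0,0,0],[0,0,0,0,0,0,0],[0,0,0,0,0,0,0]]]' 20;python3 -m crank '[[[0,0,0,0,0,0,0],[0,0,0,0,0,0,0],[0,0,0,0,-0.02,0,0],[0,0,0,0,-0.045,0,0],[0,0,0,0,-0.055,0,0]]]'; python3 p.py 0.628 -0.0366 0.193 -17
```

```text
time: 10.2
position: [0.4717, 0.0389, 0.0745]
tool_rot: [0.421, -0.568, 0.568, -0.421]
ft_force: [-0.2, 0.1, -0.5]
grip_width: 0.0448
time: 10.82
position: [0.4706, 0.039, 0.1946]
tool_rot: [-0.421, 0.569, -0.568, 0.42]
ft_force: [1.6, -0.4, -1.0]
grip_width: 0.0277
10.82 [0.4706 0.039  0.1946] grip 0.0277 F [ 1.6 -0.4 -1. ] q [-0.15  0.38  1.84  0.    0.92  0.14]
turn [ 0.2 -0.   0. ] shift cur tool [0.0263 0.001  0.1726] after turn [0.0263 0.0016 0.1726] world [ 0.1574 -0.0756 -0.0016]
```

```bash
python3 -m crank '[[[0,0,0,0.0053,0,0.0345,0],[0,0,0,0.0053,0,0.0345,0],[0,0,0,0.0053,0,0.0345,0],[0,0,0,0.0052,0,0.0345,0],[0,0,0,0.0052,0,0.0346,0]]]';python3 -m crank '[[[0,0,0,0,0,0,0],[0,0,0,0,0.045,0,0],[0,0,0,0,0.04,0,0],[0,0,0,0,0,0,0],[0,0,0,0,0,0,0]]]'; python3 p.py 0.628 -0.0366 0.073 -17
```

```text
time: 11.45
position: [0.6294, -0.0371, 0.1937]
tool_rot: [-0.421, 0.569, -0.568, 0.42]
ft_force: [0.4, 1.1, -0.4]
grip_width: 0.028
time: 12.08
position: [0.6294, -0.0366, 0.1104]
tool_rot: [0.42, -0.568, 0.569, -0.421]
ft_force: [0.1, -0.1, -0.1]
grip_width: 0.028
12.07 [ 0.6294 -0.0366  0.1104] grip 0.028 F [ 0.1 -0.1 -0.1] q [-0.24  0.68  1.52  0.    0.94  0.06]
turn [-0.1  0.  -0. ] shift cur tool [ 0.0004  0.0374 -0.0014] after turn [ 0.0004  0.0374 -0.0013] world [-0.0014 -0.     -0.0374]
```

```bash
python3 -m crank '[[[0,0,0,0,0.018,-0.001,0],[0,0,0,0,0.013,0,0],[0,0,0,0,0.0065,0,0],[0,0,0,0,0,0,0],[0,0,0,0,0,0,0]]]'; python3 -m crank '[[[0,0,0,0,0.0005,0,40],[0,0,0,0,0,0,100],[0,0,0,0,0,0,100],[0,0,0,0,0,0,100],[0,0,0,0,0,0,100]]]';python3 -m crank '[[[0,0,0,0,-0.03,0,100],[0,0,0,0,-0.05,0,100],[0,0,0,0,-0.04,0,100],[0,0,0,0,0,0,100],[0,0,0,0,0,0,100]]]'; python3 p.py 0.4735 0.1035 0.190 -9
```

```text
time: 12.7
position: [0.6277, -0.0363, 0.0735]
tool_rot: [-0.421, 0.569, -0.568, 0.42]
ft_force: [-3.8, 0.0, 10.9]
grip_width: 0.0278
time: 13.32
position: [0.6281, -0.0364, 0.0712]
tool_rot: [-0.421, 0.568, -0.568, 0.421]
ft_force: [-0.1, -0.8, -0.1]
grip_width: 0.0663
time: 13.95
position: [0.6274, -0.0363, 0.1908]
tool_rot: [-0.421, 0.569, -0.568, 0.42]
ft_force: [-0.4, -0.3, -1.2]
grip_width: 0.0866
13.95 [ 0.6274 -0.0363  0.1908] grip 0.0866 F [-0.4 -0.3 -1.2] q [-0.24  0.58  1.46  0.    1.1   0.06]
turn [ 0.1 -8.  -0. ] shift cur tool [-0.0887  0.001  -0.188 ] after turn [-0.114   0.0008 -0.1739] world [-0.1539  0.1398 -0.0008]
```

```bash
python3 -m crank '[[[0,-8,0,0,0,0,100],[0,0,0,-0.028,0,-0.0435,100],[0,0,0,-0.028,0,-0.0435,100],[0,0,0,-0.029,0,-0.0435,100],[0,0,0,-0.029,0,-0.0434,100]]]'; python3 -m crank '[[[0,0,0,0,0.03,0,100],[0,0,0,0,0.045,0,100],[0,0,0,0,0.03,0,100],[0,0,0,0,0.012,0,100],[0,0,0,0,0,0,100]]]';python3 p.py 0.4735 0.1035 0.073 -9
python3 - <<'E'
from rig import robot
import cv2
for n in("side",):
    c=robot.camera(n);cv2.imwrite(f"pics/{n}5.png",cv2.resize(c["img"][100:280,160:400,::-1],None,fx=3,fy=3,interpolation=cv2.INTER_CUBIC))
E
```

```text
time: 14.58
position: [0.4715, 0.1043, 0.1897]
tool_rot: [-0.46, 0.539, -0.537, 0.458]
ft_force: [-0.1, -0.2, 0.6]
grip_width: 0.087
time: 15.2
position: [0.4732, 0.1033, 0.0732]
tool_rot: [-0.46, 0.538, -0.537, 0.458]
ft_force: [-0.1, -0.4, -0.8]
grip_width: 0.0868
15.2 [0.4732 0.1033 0.0732] grip 0.0868 F [-0.1 -0.4 -0.8] q [-0.02  0.61  1.91 -0.    0.62  0.14]
turn [ 0.2 -0.   0. ] shift cur tool [-0.0002  0.0002  0.0003] after turn [-0.0002  0.0002  0.0003] world [ 0.0003  0.0002 -0.0002]
```

View pics/side5.png

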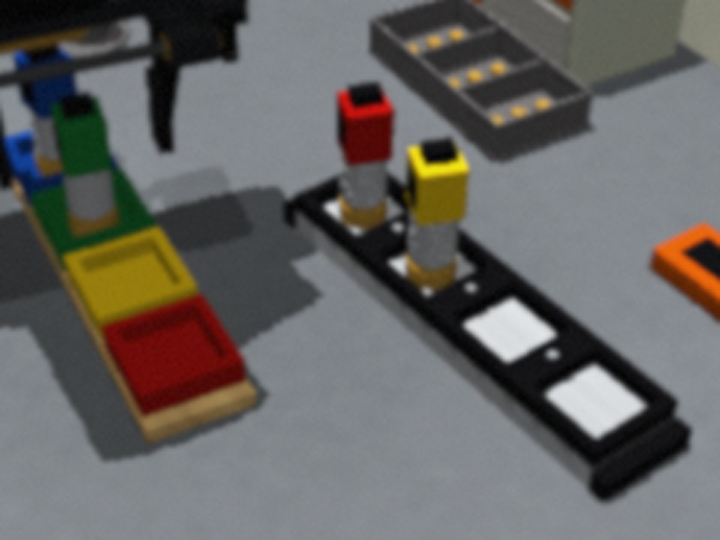

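Red and yellow are both upright in the dock, in pockets 1 and 2. The open jaws are around green.

```bash
python3 -m crank '[[[0,0,0,0,0,0,40],[0,0,0,0,0,0,0],[0,0,0,0,0,0,0],[0,0,0,0,0,0,0],[0,0,0,0,0,0,0]]]' 20;python3 -m crank '[[[0,0,0,0,0,0,0],[0,0,0,0,0,0,0],[0,0,0,0,-0.02,0,0],[0,0,0,0,-0.05,0,0],[0,0,0,0,-0.055,0,0]]]'; python3 p.py 0.635 -0.1022 0.198 -9
```

```text
time: 15.88
position: [0.4742, 0.1033, 0.0745]
tool_rot: [0.459, -0.538, 0.538, -0.459]
ft_force: [0.4, -0.1, 0.2]
grip_width: 0.0452
time: 16.5
position: [0.4733, 0.1033, 0.1999]
tool_rot: [-0.46, 0.538, -0.537, 0.458]
ft_force: [1.4, -0.2, -0.4]
grip_width: 0.0278
16.5 [0.4733 0.1033 0.1999] grip 0.0278 F [ 1.4 -0.2 -0.4] q [-0.02  0.39  1.81  0.    0.95  0.14]
turn [0.2 0.  0. ] shift cur tool [0.1777 0.0014 0.1919] after turn [0.1777 0.0019 0.1919] world [ 0.1617 -0.2055 -0.0019]
```

```bash
python3 -m crank '[[[0,0,0,0.0355,0,0.0384,0],[0,0,0,0.0355,0,0.0384,0],[0,0,0,0.0355,0,0.0384,0],[0,0,0,0.0355,0,0.0384,0],[0,0,0,0.0355,0,0.0384,0]]]';python3 -m crank '[[[0,0,0,0,0,0,0],[0,0,0,0,0.045,0,0],[0,0,0,0,0.045,0,0],[0,0,0,0,0,0,0],[0,0,0,0,0,0,0]]]'; python3 p.py 0.635 -0.1022 0.074 -9
```

```text
time: 17.12
position: [0.6365, -0.1032, 0.1988]
tool_rot: [-0.459, 0.538, -0.537, 0.459]
ft_force: [0.3, 0.5, -0.9]
grip_width: 0.0286
time: 17.75
position: [0.6366, -0.1017, 0.1105]
tool_rot: [0.459, -0.537, 0.538, -0.46]
ft_force: [0.6, 0.1, -0.2]
grip_width: 0.0279
17.75 [ 0.6366 -0.1017  0.1105] grip 0.0279 F [ 0.6  0.1 -0.2] q [-0.33  0.7   1.48  0.    0.96 -0.18]
turn [-0.1  0.   0. ] shift cur tool [ 0.0007  0.0365 -0.0015] after turn [ 0.0008  0.0365 -0.0015] world [-0.0016 -0.0005 -0.0365]
```

```bash
python3 -m crank '[[[0,0,0,0.0005,0.018,-0.001,0],[0,0,0,0,0.011,0,0],[0,0,0,0,0.006,0,0],[0,0,0,0,0.001,0,0],[0,0,0,0,0,0,0]]]'; python3 -m crank '[[[0,0,0,0,0,0,40],[0,0,0,0,0,0,100],[0,0,0,0,0,0,100],[0,0,0,0,0,0,100],[0,0,0,0,0,0,100]]]';python3 -m crank '[[[0,0,0,0,-0.03,0,100],[0,0,0,0,-0.05,0,100],[0,0,0,0,-0.04,0,100],[0,0,0,0,0,0,100],[0,0,0,0,0,0,100]]]'; python3 p.py 0.4775 0.169 0.190 6
```

```text
time: 18.38
position: [0.6344, -0.1023, 0.074]
tool_rot: [-0.46, 0.538, -0.537, 0.459]
ft_force: [-1.6, 0.1, 4.6]
grip_width: 0.0278
time: 19.0
position: [0.635, -0.1023, 0.0732]
tool_rot: [-0.459, 0.538, -0.538, 0.459]
ft_force: [-0.7, -0.3, -0.8]
grip_width: 0.0669
time: 19.62
position: [0.6343, -0.1021, 0.1928]
tool_rot: [-0.459, 0.538, -0.537, 0.459]
ft_force: [0.3, -0.1, -0.4]
grip_width: 0.0867
19.62 [ 0.6343 -0.1021  0.1928] grip 0.0867 F [ 0.3 -0.1 -0.4] q [-0.33  0.59  1.42 -0.    1.13 -0.18]
turn [  0.1 -15.   -0. ] shift cur tool [-0.2433  0.0031 -0.1973] after turn [-0.286   0.0028 -0.1276] world [-0.1568  0.2711 -0.0028]
```

```bash
python3 -m crank '[[[0,-7.5,0,0,0,0,100],[0,-7.5,0,0,0,0,100],[0,0,0,-0.048,0,-0.0213,100],[0,0,0,-0.048,0,-0.0213,100],[0,0,0,-0.048,0,-0.0213,100]]]'; python3 -m crank '[[[0,0,0,-0.048,0,-0.0213,100],[0,0,0,-0.047,0.001,-0.0212,100],[0,0,0,-0.047,0.001,-0.0212,100],[0,0,0,0,0,0,100],[0,0,0,0,0,0,100]]]';python3 p.py 0.4775 0.169 0.073 6
python3 - <<'E'
from rig import robot
from h import *
o=robot.get_obs();c=robot.camera("wrist")
T=np.eye(4);T[:3,:3]=Ro.from_quat(o["tool_rot"]).as_matrix();T[:3,3]=o["position"]
Mi=np.linalg.inv(T@c["T_tool_cam"]);c["R"]=Mi[:3,:3];c["t"]=Mi[:3,3]
p=proj(c,[(.4775,.169,.108)])[0];print(p)
im=c["img"][:,:,::-1].copy();cv2.circle(im,tuple(int(v) for v in p),2,(255,0,255),-1);cv2.imwrite("pics/w2.png",im)
E
```

```text
time: 20.25
position: [0.5541, 0.0355, 0.1912]
tool_rot: [0.526, -0.475, 0.472, -0.525]
ft_force: [1.1, -0.1, 0.2]
grip_width: 0.0872
time: 20.88
position: [0.478, 0.1685, 0.1904]
tool_rot: [0.526, -0.473, 0.473, -0.525]
ft_force: [0.3, 0.0, 1.3]
grip_width: 0.0869
20.88 [0.478  0.1685 0.1904] grip 0.0869 F [0.3 0.  1.3] q [ 0.12  0.43  1.77 -0.    0.95  0.01]
turn [0.1 0.  0. ] shift cur tool [-0.0006  0.1174 -0.0003] after turn [-0.0005  0.1174 -0.0004] world [-0.0005  0.0005 -0.1174]
[253.87546356 203.21228902]
```

View pics/w2.png

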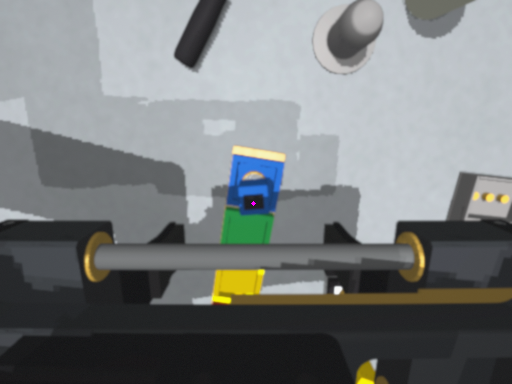

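```bash
python3 -m crank '[[[0,0,0,0,0.03,0,100],[0,0,0,0,0.045,0,100],[0,0,0,0,0.03,0,100],[0,0,0,0,0.012,0,100],[0,0,0,0,0,0,40]]]'; python3 -m crank '[[[0,0,0,0,0,0,0],[0,0,0,0,0,0,0],[0,0,0,0,0,0,0],[0,0,0,0,0,0,0],[0,0,0,0,0,0,0]]]' 20; python3 -m crank '[[[0,0,0,0,0,0,0],[0,0,0,0,-0.02,0,0],[0,0,0,0,-0.05,0,0],[0,0,0,0,-0.055,0,0],[0,0,0,0,0,0,0]]]'; python3 p.py 0.6425 -0.1675 0.198 6
```

```text
time: 21.55
position: [0.4785, 0.1679, 0.0738]
tool_rot: [0.525, -0.474, 0.473, -0.525]
ft_force: [-0.6, 0.6, 0.4]
grip_width: 0.0825
time: 22.18
position: [0.4782, 0.1689, 0.0746]
tool_rot: [-0.525, 0.473, -0.473, 0.526]
ft_force: [-0.3, -0.1, -0.3]
grip_width: 0.0348
time: 22.8
position: [0.4811, 0.1693, 0.2033]
tool_rot: [-0.523, 0.471, -0.475, 0.528]
ft_force: [0.2, 0.4, -1.1]
grip_width: 0.0286
22.8 [0.4811 0.1693 0.2033] grip 0.0286 F [ 0.2  0.4 -1.1] q [0.12 0.41 1.75 0.   0.97 0.01]
turn [-0.6  0.  -0. ] shift cur tool [0.3518 0.0065 0.1251] after turn [0.3518 0.0053 0.1253] world [ 0.1614 -0.3368 -0.0053]
```

```bash
python3 -m crank '[[[0,0,0,0.044,0,0.0156,0],[0,0,0,0.044,0,0.0156,0],[0,0,0,0.044,0,0.0156,0],[0,0,0,0.044,0,0.0156,0],[0,0,0,0.044,0,0.0156,0]]]';python3 -m crank '[[[0,0,0,0.044,0,0.0156,0],[0,0,0,0.044,0,0.0156,0],[0,0,0,0.0435,0,0.0156,0],[0,0,0,0,0,0,0],[0,0,0,0,0.03,0,0]]]';python3 -m crank '[[[0,0,0,0,0.03,0,0],[0,0,0,0,0.03,0,0],[0,0,0,0,0,0,0],[0,0,0,0,0,0,0],[0,0,0,0,0,0,0]]]'; python3 p.py 0.6425 -0.1675 0.074 6
```

```text
time: 23.42
position: [0.5781, -0.043, 0.1975]
tool_rot: [0.526, -0.474, 0.472, -0.525]
ft_force: [0.0, 0.1, -1.3]
grip_width: 0.0286
time: 24.05
position: [0.6398, -0.1682, 0.1696]
tool_rot: [-0.525, 0.473, -0.474, 0.526]
ft_force: [0.6, 0.2, -1.3]
grip_width: 0.0289
time: 24.68
position: [0.6399, -0.1679, 0.1109]
tool_rot: [-0.525, 0.472, -0.474, 0.526]
ft_force: [0.7, -0.2, 0.4]
grip_width: 0.0287
24.68 [ 0.6399 -0.1679  0.1109] grip 0.0287 F [ 0.7 -0.2  0.4] q [-0.43  0.72  1.43  0.    0.99 -0.53]
turn [-0.1  0.   0.1] shift cur tool [-0.0001  0.0369  0.0025] after turn [-0.0001  0.0369  0.0026] world [ 0.0026  0.0004 -0.0369]
```

```bash
python3 -m crank '[[[0,0,0,0,0.005,0.0025,0],[0,0,0,0,0,0,0],[0,0,0,0,0,0,0],[0,0,0,0,0,0,0],[0,0,0,0,0,0,0]]]';python3 p.py 0.6425 -0.1675 0.074 6
python3 - <<'E'
from rig import robot
import cv2
for n in("side",):
    c=robot.camera(n);cv2.imwrite(f"pics/{n}6.png",cv2.resize(c["img"][100:280,200:440,::-1],None,fx=3,fy=3,interpolation=cv2.INTER_CUBIC))
E
```

```text
time: 25.3
position: [0.6415, -0.1675, 0.1044]
tool_rot: [0.526, -0.473, 0.473, -0.526]
ft_force: [0.9, -0.5, -0.3]
grip_width: 0.0287
25.3 [ 0.6415 -0.1675  0.1044] grip 0.0287 F [ 0.9 -0.5 -0.3] q [-0.42  0.73  1.43 -0.    0.98 -0.53]
turn [0. 0. 0.] shift cur tool [0.0001 0.0304 0.001 ] after turn [0.0001 0.0304 0.001 ] world [ 0.001  -0.     -0.0304]
```

View pics/side6.png

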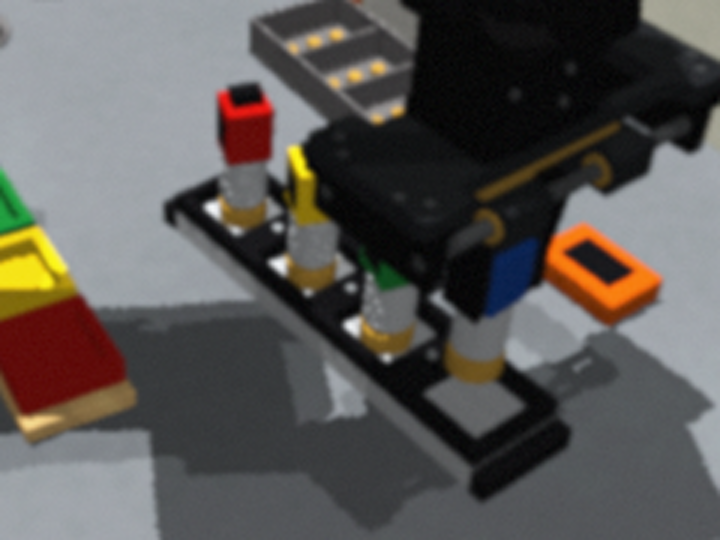

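```bash
python3 -m crank '[[[0,0,0,0,0.014,0,0],[0,0,0,0,0.01,0,0],[0,0,0,0,0.004,0,0],[0,0,0,0,0.001,0,0],[0,0,0,0,0,0,0]]]';python3 p.py 0.6425 -0.1675 0.074 6
```

```text
time: 25.98
position: [0.6417, -0.1675, 0.0754]
tool_rot: [-0.525, 0.473, -0.473, 0.526]
ft_force: [-0.3, -0.7, -0.9]
grip_width: 0.0285
25.98 [ 0.6417 -0.1675  0.0754] grip 0.0285 F [-0.3 -0.7 -0.9] q [-0.42  0.77  1.44  0.    0.93 -0.53]
turn [-0.  0.  0.] shift cur tool [0.     0.0014 0.0008] after turn [0.     0.0014 0.0008] world [ 0.0008  0.     -0.0014]
```

```bash
python3 -m crank '[[[0,0,0,0,0.0015,0,0],[0,0,0,0,0,0,0],[0,0,0,0,0,0,0],[0,0,0,0,0,0,0],[0,0,0,0,0,0,0]]]';python3 p.py 0.6425 -0.1675 0.074 6
```

```text
time: 26.6
position: [0.6419, -0.1677, 0.0743]
tool_rot: [-0.525, 0.473, -0.473, 0.526]
ft_force: [0.0, -0.3, 2.9]
grip_width: 0.0287
26.6 [ 0.6419 -0.1677  0.0743] grip 0.0287 F [ 0.  -0.3  2.9] q [-0.42  0.77  1.44 -0.    0.93 -0.53]
turn [-0.  0.  0.] shift cur tool [-0.0001  0.0003  0.0006] after turn [-0.0001  0.0003  0.0006] world [ 0.0006  0.0002 -0.0003]
```

Blue is touching the floor, with 3 N of contact force. I'll release it, back off and look.

```bash
python3 -m crank '[[[0,0,0,0,0,0,40],[0,0,0,0,0,0,100],[0,0,0,0,0,0,100],[0,0,0,0,0,0,100],[0,0,0,0,0,0,100]]]'; python3 -m crank '[[[0,0,0,0,-0.03,0,100],[0,0,0,0,-0.045,0,100],[0,0,0,0,-0.045,0,100],[0,0,0,0.05,-0.02,0,100],[0,0,0,0.05,0,0,100]]]'; python3 -m crank '[[[0,0,0,0.05,0,0,100],[0,0,0,0.05,0,0,100],[0,0,0,0.05,0,0,100],[0,0,0,0,0,0,100],[0,0,0,0,0,0,100]]]'
python3 - <<'E'
from rig import robot
from h import *
c=robot.camera("top");cv2.imwrite("pics/top7.png",cv2.resize(c["img"][110:180,195:375,::-1],None,fx=4.4,fy=4.4,interpolation=cv2.INTER_CUBIC))
for h in("red","yellow","green","blue"):
    d=robot.spot_in(c,"head_"+h)
    if d: print(h,d[0]["conf"],onplane(c,[d[0]["at"][::-1]],.10)[0].round(4))
c=robot.camera("side");cv2.imwrite("pics/side7.png",cv2.resize(c["img"][100:280,200:440,::-1],None,fx=3,fy=3,interpolation=cv2.INTER_CUBIC))
E
```

```text
time: 27.22
position: [0.6415, -0.1674, 0.0737]
tool_rot: [0.526, -0.473, 0.473, -0.525]
ft_force: [0.7, -0.0, -0.7]
grip_width: 0.067
time: 27.85
position: [0.6537, -0.268, 0.2174]
tool_rot: [-0.526, 0.47, -0.475, 0.526]
ft_force: [0.6, -0.2, -0.6]
grip_width: 0.0868
time: 28.48
position: [0.6673, -0.4155, 0.2132]
tool_rot: [-0.525, 0.474, -0.473, 0.526]
ft_force: [0.2, 0.3, -0.1]
grip_width: 0.087
red 0.84 [0.6113 0.0281 0.1   ]
yellow 0.74 [ 0.6195 -0.0318  0.1   ]
green 0.58 [ 0.6259 -0.0943  0.1   ]
blue 0.56 [ 0.6326 -0.1527  0.1   ]
```

View pics/top7.png

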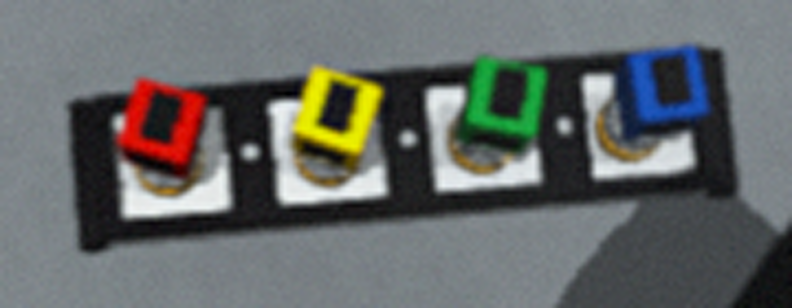

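View pics/side7.png

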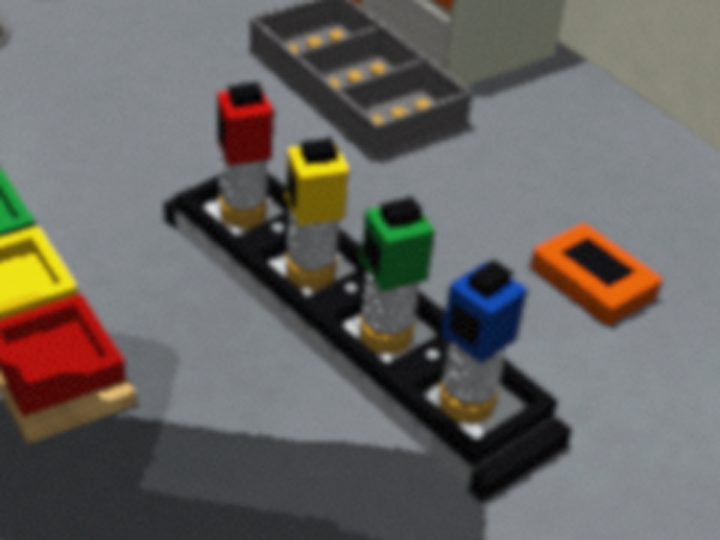

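```bash
python3 - <<'E'
from h import *
c=np.load("top.npy",allow_pickle=True).item()
tg=[(.621,.0286),(.628,-.0366),(.635,-.1022),(.6425,-.1675)]
for (u,v),t in zip([(162,116),(340,105),(511,92),(671,81)],tg):
    p=onplane(c,[((u+.5)/4.4+195-.5,(v+.5)/4.4+110-.5)],.108)[0];print(p.round(4),"off target",(p[:2]-t).round(4))
E
```

```text
[0.6209 0.0301 0.108 ] off target [-0.0001  0.0015]
[ 0.6267 -0.037   0.108 ] off target [-0.0013 -0.0004]
[ 0.6335 -0.1018  0.108 ] off target [-0.0015  0.0004]
[ 0.6397 -0.1632  0.108 ] off target [-0.0028  0.0043]
```

```bash
python3 -c "
from rig import robot
print(robot.hand_in())"
```

```text
the job is handed in; nothing more can be done
None
```

I moved all four tool heads into the dock in reverse order and handed the job in at about 29 s of the 83 s allowed. They were parked blue, green, yellow, red from the left, and they now stand red, yellow, green, blue.

**Final checks:** the top and side pictures show every head upright, released and on its pocket floor, with the gripper clear of everything. I measured each plug in the top picture against its pocket centre:
- **Red, yellow and green:** within about 2 mm.
- **Blue:** about 3 mm off across the dock and 4 mm along it, inside the 11 mm limit.

**Disagreements:**
- The networks' spots disagreed with the plug measurement. They put the heads 8 to 10 mm nearer the robot, and blue about 15 mm to the left of its pocket centre. I put this down to the spot marking the middle of the visible head, which sits lower than the plane I projected it on, so I relied on the plug measurement and the foot positions in the pictures.
- Yellow was set down slightly low, and the force sensor read about 11 N on contact, well under the limits.

I had no reading of the heads' final tilt or stillness beyond the pictures.

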